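# Push the sample carriers home and close the gate

### The job

Push the row of four vial carriers along the feed rail as one train until the front one is against the end stop and no gaps are left, touching only the hindmost carrier. Then push the gate's arm round across the channel behind the row until it stops. Lift nothing, and leave the other things on the bench where they are.

Things in the scene. Friction and masses are not known exactly. Their poses are not given: they have to be found in the camera images.
- rail: aluminium channel rail, 300 mm long, fixed on the bench. Origin: centre of its underside; +x along the channel to the end stop, y across, z up. Floor 8 mm above the bench; 39.5 mm between two 5 mm side walls with tops 22 mm above the bench. Open at its -x end. With the row home, carrier centres are at x = 117, 79, 41, 3 mm, all at y = 0
- stop_face (a point): middle of the lower edge of the steel end stop's face, on the channel floor (rail x = +136 mm, y = 0, z = 8 mm); the stop's top is 44 mm above the bench. A water bath on a jack overhangs the bench on the far side of this end, from about 140 mm up and from about world x = 0.56 m on (y above -0.08 m): keep the gripper clear of it
- gate_pivot (a point): upright pivot of the gate, at mid-height of its arm: rail x = -23, y = +37, z = 31 mm, just outside the +y side wall; its round boss has 8 mm radius and ends 43 mm above the bench
- gate (a joint): level swing of the gate's steel arm (8 mm thick, 24.5 to 38.5 mm above the bench) about gate_pivot, rad. 0 = closed on its stop, arm along rail -y across the channel, 3 mm behind a row that is home; pi/2 = arm along rail -x. Starts open at 1.65 to 2.2, beside the channel; limit 2.4. Closes anticlockwise from above; light friction (0.03 N m) holds it where left
- gate_tip (a point): end of the gate's arm, 56 mm from the pivot axis, at mid-height of the arm
- carrier_1: front carrier, nearest the end stop: white block, 38 mm in length, width and height, with a fixed black-capped vial stub on top (17 mm wide; 53 mm high in all). Origin at the centre of its underside, axes as the rail's
- carrier_2: second carrier: white block, 38 mm in length, width and height, with a fixed black-capped vial stub on top (17 mm wide; 53 mm high in all). Origin at the centre of its underside, axes as the rail's
- carrier_3: third carrier: white block, 38 mm in length, width and height, with a fixed black-capped vial stub on top (17 mm wide; 53 mm high in all). Origin at the centre of its underside, axes as the rail's
- carrier_4: hindmost carrier, nearest the open end, the only one to touch: white block, 38 mm in length, width and height, with a fixed black-capped vial stub on top (17 mm wide; 53 mm high in all). Origin at the centre of its underside, axes as the rail's. The four (105 to 210 g each) start in a touching row, 40 to 100 mm short of the stop; pushing the row takes up to about 10 N
- crucible: bystander: white porcelain crucible, 45 mm wide, 34 mm high. Origin at the centre of its underside
- red_stopper: bystander: red-brown rubber stopper, 28 mm wide, 24 mm high. Origin at the centre of its underside
- black_stopper: bystander: black rubber stopper, 21 mm wide, 24 mm high. Origin at the centre of its underside
- blue_cap: bystander: blue screw cap, 43 mm wide, 22 mm high. Origin at the centre of its underside
- tweezers: bystander: steel tweezers lying beyond the end stop, 125 mm long, along y, 8 mm high. Origin at the centre of its underside
- timer: bystander: lab timer lying flat, 62 x 62 x 18 mm. Origin at the centre of its underside

How it is judged (in metres and radians):
On the way, in this order (a step that is already met when the one before it is completed fails the run):
1. the row is home against the end stop, the gate still open (x of carrier_1 in the frame of rail above 0.114 m and x of carrier_2 in the frame of rail above 0.076 m and x of carrier_3 in the frame of rail above 0.038 m and x of carrier_4 in the frame of rail above 0 m and z of each of carrier_1, carrier_2, carrier_3, carrier_4 in the frame of rail below 0.011 m and y of carrier_1 in the frame of rail between -0.004 and 0.004 m and angle between each of carrier_1, carrier_2, carrier_3, carrier_4's own z axis and vertical below 0.08 rad and y of carrier_2 in the frame of rail between -0.004 and 0.004 m and y of carrier_3 in the frame of rail between -0.004 and 0.004 m and y of carrier_4 in the frame of rail between -0.004 and 0.004 m and value of joint gate above 1 rad), for 0.2 s.
2. the gate is closed behind the row (x of carrier_1 in the frame of rail above 0.114 m and x of carrier_2 in the frame of rail above 0.076 m and x of carrier_3 in the frame of rail above 0.038 m and x of carrier_4 in the frame of rail above 0 m and value of joint gate below 0.1 rad), for 0.2 s.
At the end, for the whole second after the job is handed in: All four carriers stand upright on the channel floor within 3 mm of their home places against the end stop (centres at rail x = 117, 79, 41, 3 mm, within 4 mm of the channel's middle), at rest, and the gate is within 0.1 rad of closed (all of step 2 and z of each of carrier_1, carrier_2, carrier_3, carrier_4 in the frame of rail below 0.011 m and y of carrier_1 in the frame of rail between -0.004 and 0.004 m and angle between each of carrier_1, carrier_2, carrier_3, carrier_4's own z axis and vertical below 0.08 rad and y of carrier_2 in the frame of rail between -0.004 and 0.004 m and y of carrier_3 in the frame of rail between -0.004 and 0.004 m and y of carrier_4 in the frame of rail between -0.004 and 0.004 m and linear speed of each of carrier_1, carrier_2, carrier_3, carrier_4 below 0.01 m/s and velocity of joint gate between -0.05 and 0.05 rad/s); the robot touches nothing.
It fails at once if a carrier is lifted (8 mm) or tipped (z of any of carrier_1, carrier_2, carrier_3, carrier_4 in the frame of rail above 0.016 m or angle between any of carrier_1, carrier_2, carrier_3, carrier_4's own z axis and vertical above 0.3 rad).
It fails at once if the fingers touch a carrier other than the hindmost (contact force between the fingers and carrier_1 above 0.5 N or contact force between the fingers and carrier_2 above 0.5 N or contact force between the fingers and carrier_3 above 0.5 N).
It fails at once if a bystander is moved by more than 15 mm or lifted (distance of any of crucible, red_stopper, black_stopper, blue_cap, tweezers, timer from where it was at the start of the episode above 0.015 m).
It also fails if it takes over 51 s, if anything falls off the work surface, if the arm or the gripper's body presses on something with over 40 N, if the wrist force passes 120 N, or if a joint passes its speed limit or range.

### The arm

A 7-joint arm with a two-finger parallel gripper is mounted at the origin on a cart in front of the work surface, level with it; the furniture and walls round the work are solid. World frame = base frame: x ahead of the robot, y to its left, z up, the work surface at z = 0. Lengths are in m, angles in degrees, forces in N, time in s.
With the tool pointing down it reaches from about 0.425 to 0.875 m from the base axis. Payload 4.7 kg.
Tool frame: the origin (TCP) lies between the finger pads; the fingertips stand env.tip_reach ahead of it and the grasp point (between the pads) lies 2 mm behind it (env.tip_reach is the distance from the TCP to the fingertips, in m); z points along the fingers, y is the line along which they close (so a half turn about z gives the same grasp; the last joint's range is limited). The gripper opens to 87 mm and grips with 3 to 60 N. Pads are 19 mm wide; open, the fingers measure 117 mm over their backs; the gripper's body (75 mm by 190 mm) begins 51 mm behind the grasp point.
Start: joints at [-71.614, 18.392, -4.016, 83.108, 1.295, 78.541, -3.26], TCP at [0.196, 0.62, 0.24] pointing down, gripper open.
Joint ranges: [-163.93, 163.93], [-17.29, 119.83], [-79.2, 71.16], [3.27, 140.29], [-89.18, 269.18], [5.43, 117.66], [-154.24, 154.24]. Speed limits (degrees/s): [147.25, 147.25, 180, 180, 180, 180, 180].

### API

Orientations are given as [roll, pitch, yaw] about the fixed x, y, z axes, in that order (R = Rz(yaw) Ry(pitch) Rx(roll)).
In Python, from cell import env gives the robot as it stands.
- The arm moves only by the tool steer_hand, called in YAML: its name, and indented under it one key for each argument. Schema: {"type":"object","properties":{"offsets":{"type":"array","items":{"type":"array","prefixItems":[{"type":"array","items":{"type":"number"},"minItems":3,"maxItems":3},{"type":"number"},{"type":"number"}],"minItems":3,"maxItems":3},"minItems":1,"maxItems":8},"squeeze":{"type":"number"},"only":{"type":"string"},"quiet":{"type":"boolean"},"lines":{"type":"string"}},"required":["offsets"],"additionalProperties":false}. offsets is a list of rows, 1 to 8 of them, each written [[dx, dy, dz], turn, opening]: dx, dy, dz in parts of the range, where 1.0 means 0.4 m, then a turn about the tool's z in normalised numbers (1 is 360 degrees), then the finger opening in m; each row is the pose to reach, as a shift and turn from the pose commanded when the call began, along the tool's axes at that moment; what a row does not reach only later rows make up. A row lasts 1/12 s, in which the tool goes at most 0.0417 m and 7.16 degrees, less where a joint would pass 70% of its speed; a pose out of reach is approached as far as the arm can. The fingers move at their own pace and stop on an object; squeeze is the grip in N (left out, the last holds). Time passes only in rows, so rows that do not move let the fingers close. The tool returns the time, the measured TCP pose, the force, the opening and the grip force at its end. only (a regular expression) keeps the lines of the reply that match it, lines (a string "A,B") keeps lines A to B, and quiet returns only ok. Shift and turn numbers lie between -1 and 1, and a call with a number outside is refused. Input that does not fit is refused with a message, and nothing moves.
- env.get_obs(): the state, without advancing time (a new reading comes with each control period).
- env.read_camera(name): name is "scene" or "top" or "wrist"; returns a dict with "color" (480x640x3 uint8, blue, green, red), "fx", "fy", "cx", "cy" (pixels), "world_from_camera" (4x4, takes a point from camera to world coordinates). Camera axes: x right, y down, z forward; pixel columns grow to the right and rows downward; lengths in m; the calibration is good to about 2 mm. A picture is of the moment at which its call begins. There is no depth.
- env.sign_off(): hands the job in; it is judged then, once.
The state is a dict: "time_s": time; "qpos": joint angles; "joint_velocities": joint speeds; "effort": joint torques, N m; "tool_pos": TCP position; "tool_rot": TCP orientation; "force": force on the tool from outside, world axes, zero at the start; "wrist_torque": the same for the moment, N m; "grip_width": finger opening in m; "grasp_force": force on a finger pad.
Only numpy, scipy, OpenCV 4.12 (cv2) and the standard library are available. Lean on these libraries where they do the work, as an engineer would, in place of code of your own. Each camera call takes 0.05 s, during which the arm holds its last target. There are 200 camera calls.

## Working session

There is one attempt and no reset: what is moved stays moved. The work goes in short steps, Python scripts to look and compute and a tool call to move; the robot and the scene stay as the last step left them, time stands still between calls to the robot, and variables do not carry over. Pictures are saved under pics/ and viewed, at most 10 in all, crops included, and the job is handed in when it is done.

```bash
ls; mkdir -p pics; python3 - <<'E'
from cell import env
import cv2,numpy as np
o=env.get_obs();print(o['time_s'],o['tool_pos'],o['tool_rot'],o['grip_width'],env.tip_reach)
for n in('top','scene'):
    c=env.read_camera(n);cv2.imwrite(f'pics/{n}0.png',c['color']);print(n,c['fx'],c['cx'],c['cy'],np.round(c['world_from_camera'],4).tolist())
E
```

```text
cell.py
pics
0.0 [0.19620662 0.61911745 0.23846202] [-1.79888489e+02  8.04095598e-03  1.62424839e+02] 0.08716703056530992 0.017
top 587.063003676629 316.46205282800736 238.73345513010375 [[0.089, -0.9748, 0.2047, 0.2706], [-0.996, -0.0881, 0.0135, 0.0305], [0.0049, -0.205, -0.9787, 1.3544], [0.0, 0.0, 0.0, 1.0]]
scene 465.90501996026745 320.2406753990511 242.7452673419886 [[0.5475, -0.3604, 0.7552, -0.2375], [-0.8368, -0.2464, 0.489, -0.4917], [0.0098, -0.8997, -0.4364, 0.5167], [0.0, 0.0, 0.0, 1.0]]
```

View pics/top0.png

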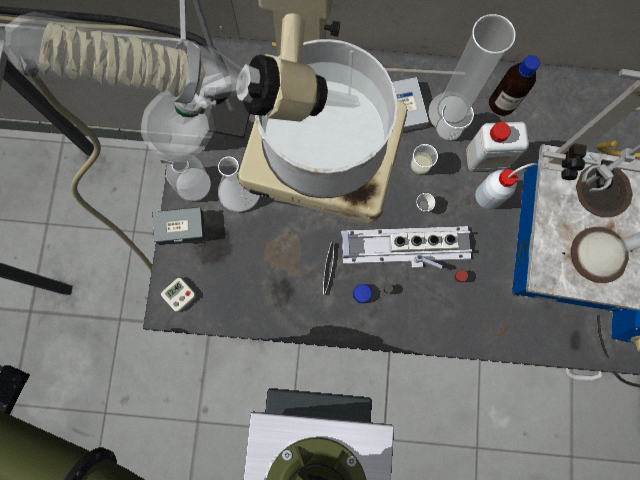

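View pics/scene0.png

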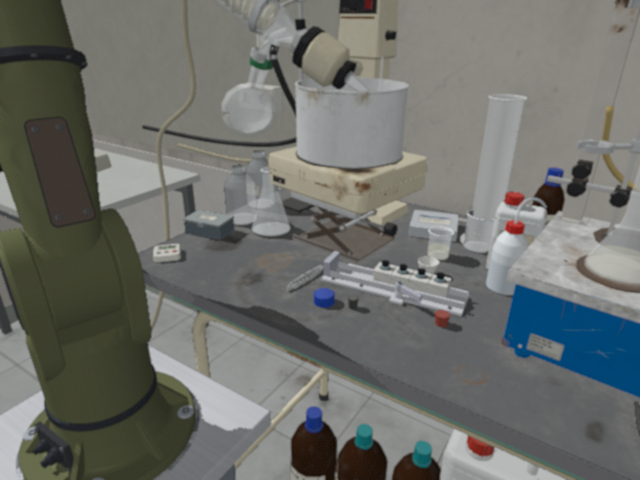

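Top view: the rail runs from (343,245), the stop end, to (470,245), the open end. Caps are at about (400..450,240), the gate pivot at about (418,261), and its arm points to about (455,268). I'll enlarge this area.

```bash
cat > h.py <<'E'
import numpy as np,cv2
from cell import env
def ray(c,u,v,z):
    T=c['world_from_camera'];d=T[:3,:3]@np.array([(u-c['cx'])/c['fx'],(v-c['cy'])/c['fy'],1]);p=T[:3,3]
    return p+d*(z-p[2])/d[2]
def proj(c,P):
    T=c['world_from_camera'];q=T[:3,:3].T@(np.array(P)-T[:3,3]);return np.array([c['fx']*q[0]/q[2]+c['cx'],c['fy']*q[1]/q[2]+c['cy']])
E
python3 - <<'E'
import cv2
a=cv2.imread('pics/top0.png')[220:300,320:480];cv2.imwrite('pics/a.png',cv2.resize(a,(800,400),interpolation=cv2.INTER_CUBIC))
b=cv2.imread('pics/scene0.png')[240:340,300:480];cv2.imwrite('pics/b.png',cv2.resize(b,(792,440),interpolation=cv2.INTER_CUBIC))
E
```

```text
(no output)
```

View pics/a.png

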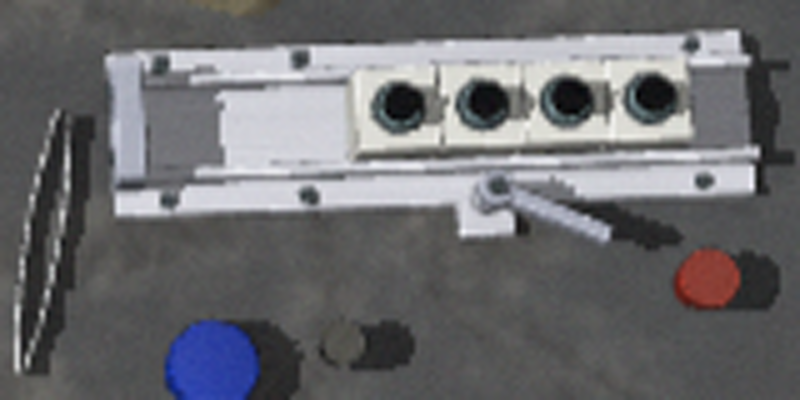

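The enlarged crop (5x, offset 320,220) shows the caps at (403,105)…(655,94), the pivot at (496,190), the gate tip at about (608,234), the stop on the left with its face at x≈147, and the red stopper at (708,278).

```bash
python3 - <<'E'
from h import *
c=env.read_camera('top');im=c['color']
g=im.max(2)[236:246,388:460].astype(np.uint8)
m=(g<45).astype(np.uint8);n,l,s,ce=cv2.connectedComponentsWithStats(m)
caps=[]
for i in range(1,n):
    if s[i,4]>15: caps.append(ray(c,ce[i,0]+388,ce[i,1]+236,.061)); print(s[i,4],ce[i]+[388,236],caps[-1].round(4))
caps=np.array(sorted(caps,key=lambda p:-p[1]))
f=lambda u,v,z:ray(c,320+u/5-.4,220+v/5-.4,z)
P=dict(pivot=f(496,188,.043),tip=f(609,232,.0385),stoptopL=f(146,58,.044),stoptopR=f(147,180,.044),wallfarA=f(200,78,.022),wallfarB=f(745,60,.022),wallnearA=f(150,178,.022),wallnearB=f(755,153,.022),red=f(712,275,.024),blue=f(212,360,.022),blk=f(343,342,.024))
for k,v in P.items():print(k,v.round(4))
if len(caps)==4:
    d=caps[0]-caps[3];print('caps dir',np.degrees(np.arctan2(d[1],d[0])),np.linalg.norm(np.diff(caps,axis=0),axis=1))
for a,b in(('wallfarB','wallfarA'),('wallnearB','wallnearA')):
    d=P[a]*-1+P[b];print(np.degrees(np.arctan2(d[1],d[0])))
d=P['tip']-P['pivot'];print('gate dir',np.degrees(np.arctan2(d[1],d[0])),np.linalg.norm(d[:2]))
E
```

```text
42 [400.21428571 240.21428571] [ 0.5546 -0.1397  0.061 ]
42 [417.16666667 239.71428571] [ 0.5592 -0.1777  0.061 ]
41 [433.75609756 239.        ] [ 0.5642 -0.2149  0.061 ]
39 [450.61538462 238.43589744] [ 0.5689 -0.2527  0.061 ]
pivot [ 0.523  -0.1865  0.043 ]
tip [ 0.5082 -0.2394  0.0385]
stoptopL [ 0.5688 -0.0235  0.044 ]
stoptopR [ 0.5123 -0.0283  0.044 ]
wallfarA [ 0.5665 -0.0501  0.022 ]
wallfarB [ 0.5979 -0.3023  0.022 ]
wallnearA [ 0.5174 -0.0306  0.022 ]
wallnearB [ 0.5543 -0.3085  0.022 ]
red [ 0.4952 -0.2903  0.024 ]
blue [ 0.436  -0.0653  0.022 ]
blk [ 0.4493 -0.124   0.024 ]
caps dir 97.2252314989526 [0.0382589  0.03750452 0.03811265]
97.1012184455313
97.55951203867689
gate dir -105.59073903214586 0.05500115329666678
```

View pics/b.png

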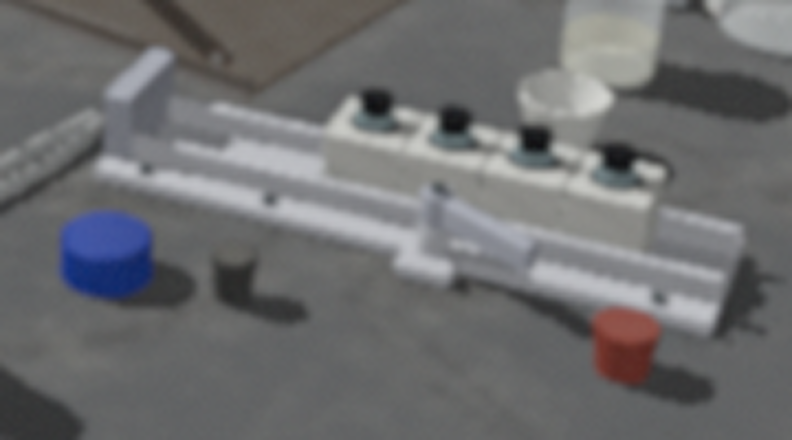

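Units first: shifts go in shares of 0.4 m and turns go in shares of 360 degrees. So -0.24 m is -0.6, -0.196 m is -0.49, 56 degrees is 0.1556.

steer_hand:
  offsets:
    - [[-0.075, -0.07, 0], 0.0194, 0]
    - [[-0.15, -0.14, 0], 0.0389, 0]
    - [[-0.225, -0.21, 0], 0.0583, 0]
    - [[-0.3, -0.28, 0], 0.0778, 0]
    - [[-0.375, -0.35, 0], 0.0972, 0]
    - [[-0.45, -0.42, 0], 0.1167, 0]
    - [[-0.525, -0.49, 0], 0.1361, 0]
    - [[-0.6, -0.56, 0], 0.1556, 0]
  squeeze: 30

```text
time_s: 0.82
tool_pos: [0.358, 0.3316, 0.2395]
tool_rot: [-180.0, -0.0, 106.1]
force: [1.0, 0.8, 0.1]
grip_width: 0.0415
grasp_force: 0.0
```

```bash
cat > w.py <<'E'
# rail/tool report: target rail x,y, tip z -> delta in tool axes
import sys
from h import *
from scipy.spatial.transform import Rotation as R
th=np.radians(97.2);ex=np.array([np.cos(th),np.sin(th)]);ey=np.array([-ex[1],ex[0]]);O=np.array([.5571,-.1600])
o=env.get_obs();p=np.array(o['tool_pos']);d=p[:2]-O
print('t',round(o['time_s'],2),'rail xy',d@ex,d@ey,'tip z',p[2]-env.tip_reach,'rot',o['tool_rot'],'F',np.round(o['force'],1),'w',round(o['grip_width'],4))
M=R.from_euler('xyz',o['tool_rot'],degrees=True).as_matrix()
for a in sys.argv[1:]:
    x,y,z=map(float,a.split(','));t=np.r_[O+x*ex+y*ey,z+env.tip_reach];print(a,'world',t.round(3),'tool delta',(M.T@(t-p)).round(4))
E
python3 w.py -.06,.13,.2 -.135,0,.1
```

```text
t 0.82 rail xy 0.5126793571435927 0.1359388093449279 tip z 0.22245641892862222 rot [-1.79997843e+02 -1.58475516e-02  1.06082364e+02] F [1.  0.8 0.1] w 0.0415
-.06,.13,.2 world [ 0.436 -0.236  0.217] tool delta [-0.5667 -0.0826  0.0223]
-.135,0,.1 world [ 0.574 -0.294  0.117] tool delta [-0.6609  0.0343  0.1223]
```

In the tool's units: -0.31 m is -0.775, -0.014 m is -0.035, 8.9 degrees is 0.0247.

steer_hand:
  offsets:
    - [[-0.0875, 0.0375, 0], 0.0083, 0]
    - [[-0.1875, 0.0375, 0], 0.0167, 0]
    - [[-0.2875, 0.025, 0], 0.0247, 0]
    - [[-0.3875, 0.0125, 0], 0.0247, 0]
    - [[-0.4875, 0, 0], 0.0247, 0]
    - [[-0.5875, -0.0125, 0], 0.0247, 0]
    - [[-0.6875, -0.025, 0], 0.0247, 0]
    - [[-0.775, -0.035, 0], 0.0247, 0]

```text
time_s: 1.48
tool_pos: [0.4315, 0.0295, 0.2395]
tool_rot: [180.0, -0.0, 97.4]
force: [0.6, -0.6, -1.2]
grip_width: 0.0004
grasp_force: 0.0
```

```bash
python3 w.py -.06,.1,.15 -.138,0,.1
```

```text
t 1.48 rail xy 0.203727751852249 0.10087751546327653 tip z 0.22253964098937706 rot [ 1.79978907e+02 -2.36577787e-02  9.74473669e+01] F [ 0.6 -0.6 -1.2] w 0.0004
-.06,.1,.15 world [ 0.465 -0.232  0.167] tool delta [-0.2638 -0.0003  0.0724]
-.138,0,.1 world [ 0.574 -0.297  0.117] tool delta [-0.3422  0.0994  0.1224]
```

In the tool's units: -0.305 m is -0.7625, 0.06 m is 0.15.

steer_hand:
  offsets:
    - [[-0.1, 0, 0], 0, 0]
    - [[-0.2, 0, 0], 0, 0]
    - [[-0.3, 0, 0.025], 0, 0]
    - [[-0.4, 0, 0.05], 0, 0]
    - [[-0.5, 0, 0.075], 0, 0]
    - [[-0.6, 0.025, 0.1], 0, 0]
    - [[-0.6875, 0.075, 0.125], 0, 0]
    - [[-0.7625, 0.125, 0.15], 0, 0]

```text
time_s: 2.15
tool_pos: [0.5217, -0.2662, 0.1796]
tool_rot: [179.9, 0.0, 97.5]
force: [-0.3, 0.7, 1.1]
grip_width: 0.0004
grasp_force: 0.0
```

steer_hand:
  offsets:
    - [[-0.05, 0.0625, 0.05], 0, 0]
    - [[-0.0925, 0.1225, 0.125], 0, 0]
    - [[-0.0925, 0.1225, 0.15], 0, 0]
    - [[-0.0925, 0.1225, 0.15], 0, 0]

```text
time_s: 2.48
tool_pos: [0.5727, -0.2931, 0.1142]
tool_rot: [-179.5, -0.1, 97.5]
force: [-0.2, 0.8, -0.3]
grip_width: 0.0004
grasp_force: 0.0
```

```bash
python3 w.py -.138,0,.025;python3 - <<'E'
from h import *
for n in('wrist','top'):
    c=env.read_camera(n);cv2.imwrite(f'pics/{n}1.png',c['color'])
a=cv2.resize(c['color'][200:300,380:500],(720,600));cv2.imwrite('pics/top1c.png',a)
E
```

```text
t 2.48 rail xy -0.13401492483502575 0.0011953244095945345 tip z 0.09716788716751318 rot [-1.79471017e+02 -1.20841537e-01  9.75102838e+01] F [-0.2  0.8 -0.3] w 0.0004
-.138,0,.025 world [ 0.574 -0.297  0.042] tool delta [-0.0041  0.0018  0.0721]
```

View pics/wrist1.png

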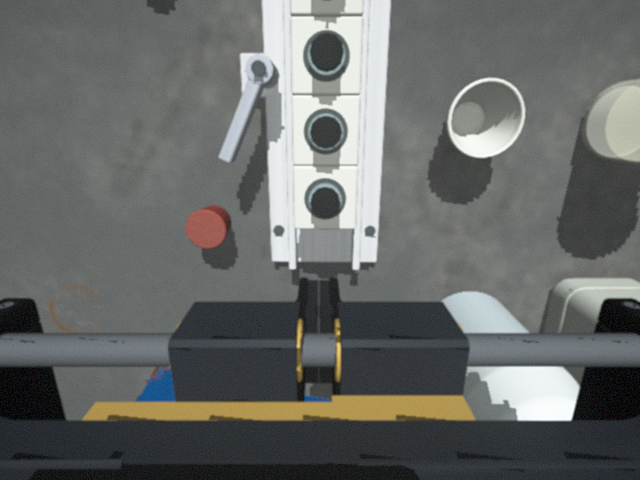

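The wrist view shows the closed fingers at about (320,290), in line with the channel (u≈326). The hindmost carrier's rear edge is at v≈228, the gate pivot at (259,69) and the gate tip at (228,160). I'll check positions from this view.

```bash
python3 - <<'E'
from h import *
c=env.read_camera('wrist')
th=np.radians(97.2);ex=np.array([np.cos(th),np.sin(th)]);ey=np.array([-ex[1],ex[0]]);O=np.array([.5571,-.1600])
for n,u,v,z in(('cap4',325,199,.061),('cap3',326,131,.061),('cap2',326,54,.061),('rear',325,228,.046),('pivot',259,69,.043),('tip',228,160,.0385),('red',208,226,.024),('wallL',290,240,.022),('wallR',357,240,.022)):
    p=ray(c,u,v,z)[:2]-O;print(n,(p@ex).round(4),(p@ey).round(4))
E
```

```text
cap4 -0.0947 -0.0038
cap3 -0.0577 -0.0039
cap2 -0.0203 -0.0035
rear -0.1163 -0.0042
pivot -0.0253 0.0333
tip -0.0757 0.0551
red -0.1218 0.0755
wallL -0.1323 0.0197
wallR -0.132 -0.0271
```

In the tool's units: 0.071 m is 0.1775, 0.06 m is 0.15.

steer_hand:
  offsets:
    - [[-0.01, 0.0075, 0.075], 0, 0]
    - [[-0.01, 0.0075, 0.15], 0, 0]
    - [[-0.01, 0.0075, 0.1775], 0, 0]
    - [[-0.01, 0.0075, 0.1775], 0, 0]
    - [[0, 0.0075, 0.1775], 0, 0]
    - [[0.01, 0.0075, 0.1775], 0, 0]
    - [[0.02, 0.0075, 0.1775], 0, 0]
    - [[0.03, 0.0075, 0.1775], 0, 0]

```text
time_s: 3.3
tool_pos: [0.5772, -0.282, 0.0506]
tool_rot: [179.8, 0.1, 97.5]
force: [1.2, -3.5, 1.8]
grip_width: 0.0007
grasp_force: 2.1
```

```bash
python3 w.py
```

```text
t 3.3 rail xy -0.12355944812798839 -0.004700075059237439 tip z 0.03361520499924558 rot [1.79810115e+02 1.37982992e-01 9.75419119e+01] F [ 1.2 -3.5  1.8] w 0.0007
```

steer_hand:
  offsets:
    - [[0.0125, 0, 0], 0, 0]
    - [[0.025, 0, 0], 0, 0]
    - [[0.0375, 0, 0], 0, 0]
    - [[0.05, 0, 0], 0, 0]
    - [[0.05, 0, 0], 0, 0]

```text
time_s: 3.72
tool_pos: [0.5744, -0.2625, 0.0501]
tool_rot: [179.9, 0.2, 97.5]
force: [0.9, -3.8, 2.9]
grip_width: 0.0006
grasp_force: 1.9
```

```bash
python3 w.py
```

```text
t 3.72 rail xy -0.10382610321040144 -0.004288252846135259 tip z 0.03305458237471949 rot [1.79857539e+02 1.56448574e-01 9.75344434e+01] F [ 0.9 -3.8  2.9] w 0.0006
```

In the tool's units: 0.015 m is 0.0375, -0.01 m is -0.025.

steer_hand:
  offsets:
    - [[-0.025, -0.005, 0], 0, 0]
    - [[-0.025, -0.005, 0.02], 0, 0]
    - [[-0.025, -0.005, 0.02], 0, 0]
    - [[-0.0125, -0.005, 0.02], 0, 0]
    - [[0, -0.005, 0.02], 0, 0]
    - [[0.0125, -0.005, 0.02], 0, 0]
    - [[0.025, -0.005, 0.02], 0, 0]
    - [[0.0375, -0.005, 0.02], 0, 0]

```text
time_s: 4.38
tool_pos: [0.5694, -0.2467, 0.0405]
tool_rot: [-180.0, 0.0, 97.5]
force: [0.2, -2.2, -2.1]
grip_width: 0.0006
grasp_force: 1.2
```

```bash
python3 w.py
```

```text
t 4.38 rail xy -0.08755889372019529 -0.0012966590114557742 tip z 0.023529465732060786 rot [-1.79998613e+02  3.22851352e-02  9.75334611e+01] F [ 0.2 -2.2 -2.1] w 0.0006
```

steer_hand:
  offsets:
    - [[0.015, 0, 0], 0, 0]
    - [[0.03, 0, 0], 0, 0]
    - [[0.045, 0, 0], 0, 0]
    - [[0.06, 0, 0], 0, 0]
    - [[0.075, 0, 0], 0, 0]
    - [[0.09, 0, 0], 0, 0]
    - [[0.105, 0, 0], 0, 0]
    - [[0.1125, 0, 0], 0, 0]

```text
time_s: 5.05
tool_pos: [0.5637, -0.2013, 0.0406]
tool_rot: [180.0, -0.0, 97.6]
force: [0.5, -1.9, -1.2]
grip_width: 0.0004
grasp_force: 1.3
```

```bash
python3 w.py
python3 - <<'E'
from h import *
c=env.read_camera('wrist');cv2.imwrite('pics/w2.png',c['color'])
E
```

```text
t 5.05 rail xy -0.04182424743257964 -0.0013469668382719308 tip z 0.02362788960958822 rot [ 1.79985642e+02 -2.70438572e-02  9.75690263e+01] F [ 0.5 -1.9 -1.2] w 0.0004
```

View pics/w2.png

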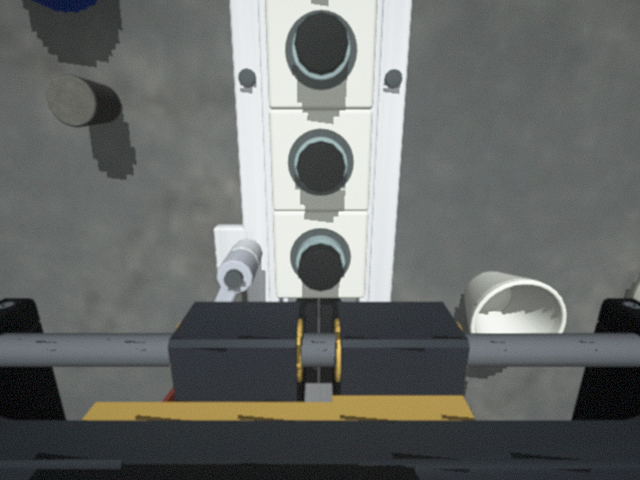

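The row is moving as one train, upright and without gaps, with the hindmost cap at (321,265). About 16 mm remains, so I'll creep to the stop.

In the tool's units: 0.016 m is 0.04, 0.015 m is 0.0375.

steer_hand:
  offsets:
    - [[0.0075, 0, 0], 0, 0]
    - [[0.015, 0, 0], 0, 0]
    - [[0.0225, 0, 0], 0, 0]
    - [[0.03, 0, 0], 0, 0]
    - [[0.035, 0, 0], 0, 0]
    - [[0.0375, 0, 0], 0, 0]
    - [[0.04, 0, 0], 0, 0]

```text
time_s: 5.68
tool_pos: [0.5616, -0.1874, 0.0407]
tool_rot: [180.0, 0.1, 97.5]
force: [1.3, -6.8, -1.6]
grip_width: 0.0005
grasp_force: 3.1
```

```bash
python3 w.py
```

```text
t 5.68 rail xy -0.027799838647357047 -0.0010482478338913511 tip z 0.023729395501349657 rot [1.79967503e+02 9.68189883e-02 9.75068559e+01] F [ 1.3 -6.8 -1.6] w 0.0005
```

steer_hand:
  offsets:
    - [[0.0025, 0, 0], 0, 0]
    - [[0.005, 0, 0], 0, 0]
    - [[0.0075, 0, 0], 0, 0]
    - [[0.0075, 0, 0], 0, 0]

```text
time_s: 6.02
tool_pos: [0.5611, -0.1874, 0.041]
tool_rot: [179.9, 0.3, 97.4]
force: [1.5, -9.3, -2.9]
grip_width: 0.0004
grasp_force: 4.7
```

```bash
python3 w.py
```

```text
t 6.02 rail xy -0.027681704487520373 -0.0005628729155884701 tip z 0.024049663662219195 rot [179.93857989   0.32701834  97.40353917] F [ 1.5 -9.3 -2.9] w 0.0004
```

In the tool's units: 0.006 m is 0.015, 0.003 m is 0.0075.

steer_hand:
  offsets:
    - [[0.0075, 0, 0], 0, 0]
    - [[0.015, 0, 0], 0, 0]
    - [[0.015, 0, 0], 0, 0]

```text
time_s: 6.27
tool_pos: [0.5609, -0.1872, 0.0421]
tool_rot: [179.8, 0.8, 97.3]
force: [3.1, -19.2, -3.1]
grip_width: -0.0
grasp_force: 9.6
```

```bash
python3 w.py
```

```text
t 6.27 rail xy -0.027477750940635013 -0.0003174799196667043 tip z 0.02513964451600916 rot [179.80470544   0.84005691  97.25028285] F [  3.1 -19.2  -3.1] w -0.0
```

steer_hand:
  offsets:
    - [[-0.05, 0, 0], 0, 0]
    - [[-0.125, 0, 0], 0, 0]
    - [[-0.15, 0, -0.075], 0, 0]
    - [[-0.15, 0, -0.15], 0, 0]
    - [[-0.15, 0, -0.15], 0, 0]

```text
time_s: 6.68
tool_pos: [0.5709, -0.2392, 0.1058]
tool_rot: [179.6, 0.1, 97.4]
force: [-0.7, -0.5, -0.1]
grip_width: 0.0007
grasp_force: 0.0
```

```bash
python3 w.py
python3 - <<'E'
from h import *
c=env.read_camera('top');cv2.imwrite('pics/t2.png',cv2.resize(c['color'][220:300,320:480],(800,400),interpolation=cv2.INTER_CUBIC))
c=env.read_camera('wrist');cv2.imwrite('pics/w3.png',c['color'])
E
```

```text
t 6.68 rail xy -0.0802918691905059 -0.003743707178488164 tip z 0.08881876047222549 rot [1.79581724e+02 1.11015402e-01 9.74055697e+01] F [-0.7 -0.5 -0.1] w 0.0007
```

View pics/w3.png

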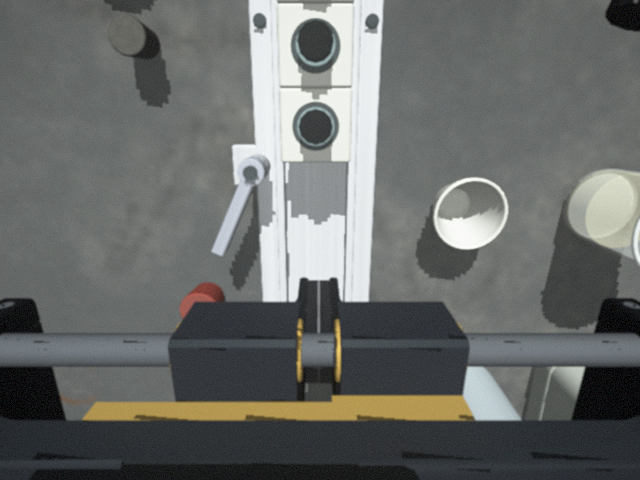

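View pics/t2.png

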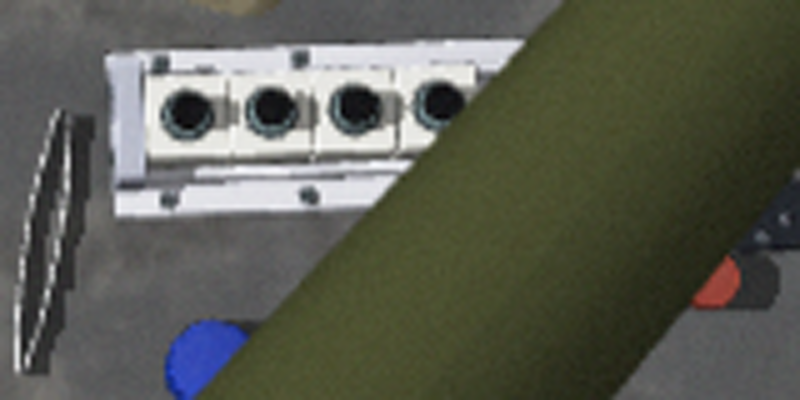

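The row is home: in the top crop the front block touches the stop at u≈147 with no gaps. In the wrist view the gate is still open, pivot (255,170), tip (218,250). Next is the outer side of the gate arm.

In the tool's units: -0.081 m is -0.2025, -0.078 m is -0.195.

```bash
python3 w.py -.046,.077,.085
```

```text
t 6.78 rail xy -0.07709808274616785 -0.002310862822710362 tip z 0.08449180534072195 rot [ 1.79868092e+02 -8.66745776e-02  9.75542840e+01] F [ 0.4  0.3 -0.2] w 0.0005
-.046,.077,.085 world [ 0.486 -0.215  0.102] tool delta [ 0.0316 -0.0791 -0.0006]
```

steer_hand:
  offsets:
    - [[0.025, -0.1, 0], 0, 0]
    - [[0.075, -0.195, 0], 0, 0]
    - [[0.085, -0.2025, 0], 0, 0]
    - [[0.085, -0.2025, 0], 0, 0]

```text
time_s: 7.12
tool_pos: [0.4797, -0.2105, 0.0983]
tool_rot: [-179.8, -0.4, 97.6]
force: [1.2, 0.5, 0.8]
grip_width: 0.0004
grasp_force: 0.0
```

```bash
python3 w.py -.046,.077,.026
```

```text
t 7.12 rail xy -0.04037638080419514 0.08312256376648917 tip z 0.08131593518126708 rot [-179.80304493   -0.38495894   97.57230673] F [1.2 0.5 0.8] w 0.0004
-.046,.077,.026 world [ 0.486 -0.215  0.043] tool delta [-0.006   0.0063  0.0553]
```

In the tool's units: 0.056 m is 0.14, 0.04 m is 0.1.

steer_hand:
  offsets:
    - [[0, 0, 0.05], 0, 0]
    - [[0, 0, 0.1], 0, 0]
    - [[0, 0, 0.14], 0, 0]
    - [[0, 0, 0.14], 0, 0]
    - [[0, 0, 0.14], 0, 0]
    - [[0, 0, 0.14], 0, 0]

```text
time_s: 7.62
tool_pos: [0.4842, -0.2141, 0.045]
tool_rot: [180.0, 0.0, 97.5]
force: [0.8, 0.6, 0.1]
grip_width: 0.0006
grasp_force: 0.0
```

```bash
python3 w.py -.0488,.0688,.026 -.06,.054,.026 -.0654,.042,.026 -.0647,.0252,.026 -.055,.009,.026 -.0375,-.001,.026
python3 - <<'E'
from h import *
c=env.read_camera('wrist');cv2.imwrite('pics/w4.png',c['color'])
E
```

```text
t 7.62 rail xy -0.04452692935801242 0.07911477198891341 tip z 0.028028298420245547 rot [1.79975182e+02 2.71349149e-02 9.75479297e+01] F [0.8 0.6 0.1] w 0.0006
-.0488,.0688,.026 world [ 0.495 -0.217  0.043] tool delta [-0.0043  0.0103  0.002 ]
-.06,.054,.026 world [ 0.511 -0.226  0.043] tool delta [-0.0156  0.025   0.002 ]
-.0654,.042,.026 world [ 0.524 -0.23   0.043] tool delta [-0.0211  0.037   0.0021]
-.0647,.0252,.026 world [ 0.54  -0.227  0.043] tool delta [-0.0205  0.0538  0.0021]
-.055,.009,.026 world [ 0.555 -0.216  0.043] tool delta [-0.0109  0.07    0.0021]
-.0375,-.001,.026 world [ 0.563 -0.197  0.043] tool delta [0.0065 0.0802 0.0021]
```

View pics/w4.png

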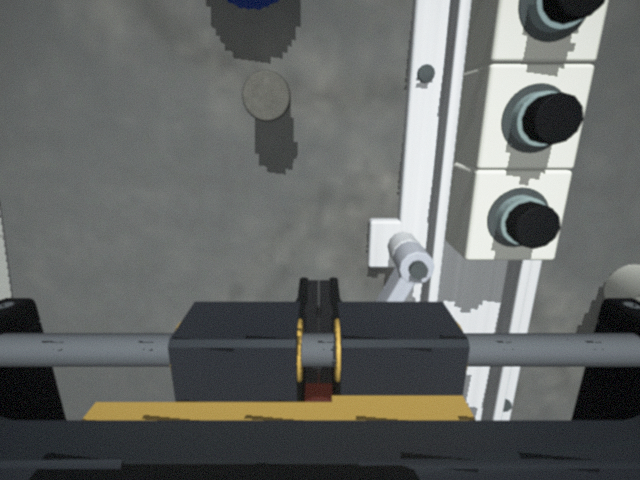

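The fingers (320,290) are outside the arm, whose root is at about (400,285). I'll sweep it closed.

In the tool's units: 0.042 m is 0.105, 0.037 m is 0.0925.

steer_hand:
  offsets:
    - [[-0.005, 0.0125, 0.0025], 0, 0]
    - [[-0.01, 0.025, 0.0025], 0, 0]
    - [[-0.02, 0.0375, 0.0025], 0, 0]
    - [[-0.03, 0.05, 0.0025], 0, 0]
    - [[-0.04, 0.0625, 0.0025], 0, 0]
    - [[-0.0475, 0.0775, 0.0025], 0, 0]
    - [[-0.0525, 0.0925, 0.0025], 0, 0]
    - [[-0.0525, 0.105, 0.0025], 0, 0]
  only: "force"

```text
force: [-0.8, 0.8, 0.4]
grasp_force: 0.7
```

```bash
python3 w.py -.0647,.0252,.026 -.055,.009,.026 -.0375,-.001,.026 -.033,-.001,.026
```

```text
t 8.33 rail xy -0.065823071689548 0.037597407618862266 tip z 0.026388636870073007 rot [-1.79957166e+02  1.76001135e-02  9.74843758e+01] F [-0.8  0.8  0.4] w 0.0003
-.0647,.0252,.026 world [ 0.54  -0.227  0.043] tool delta [0.0011 0.0124 0.0004]
-.055,.009,.026 world [ 0.555 -0.216  0.043] tool delta [0.0107 0.0287 0.0004]
-.0375,-.001,.026 world [ 0.563 -0.197  0.043] tool delta [0.0281 0.0387 0.0004]
-.033,-.001,.026 world [ 0.562 -0.193  0.043] tool delta [0.0326 0.0388 0.0003]
```

In the tool's units: 0.038 m is 0.095, 0.036 m is 0.09.

steer_hand:
  offsets:
    - [[0, 0.015, 0], 0, 0]
    - [[0.0025, 0.03, 0], 0, 0]
    - [[0.01, 0.045, 0], 0, 0]
    - [[0.0175, 0.0575, 0], 0, 0]
    - [[0.0263, 0.0725, 0], 0, 0]
    - [[0.0375, 0.0825, 0], 0, 0]
    - [[0.05, 0.09, 0], 0, 0]
    - [[0.06, 0.095, 0], 0, 0]
  only: "force"

```text
force: [-1.0, -0.4, -0.4]
grasp_force: 0.4
```

```bash
python3 w.py
```

```text
t 9.0 rail xy -0.040073489163981804 -0.0009084729768088353 tip z 0.026666979444835273 rot [ 1.79961261e+02 -7.45993463e-04  9.75640683e+01] F [-1.  -0.4 -0.4] w 0.0002
```

steer_hand:
  offsets:
    - [[0.005, 0, 0], 0, 0]
    - [[0.01, 0, 0], 0, 0]
    - [[0.015, 0, 0], 0, 0]
    - [[0.02, 0, 0], 0, 0]
    - [[0.02, 0, 0], 0, 0]
  only: "force"

```text
force: [6.6, -11.1, -8.0]
grasp_force: 5.8
```

```bash
python3 w.py
```

```text
t 9.42 rail xy -0.03826093619961192 -0.0008704557175691058 tip z 0.027268538520520837 rot [179.72936208   0.55791133  97.38186478] F [  6.6 -11.1  -8. ] w 0.0002
```

The force rose at x = -38.3 mm, which is 11 mm behind the row contact (3 mm gap + 8 mm arm), so the gate is on its stop. I'll retreat and check.

In the tool's units: -0.1 m is -0.25, -0.08 m is -0.2.

steer_hand:
  offsets:
    - [[-0.0375, 0, 0], 0, 0]
    - [[-0.0875, 0, 0], 0, 0]
    - [[-0.1125, 0, -0.075], 0, 0]
    - [[-0.15, 0, -0.175], 0, 0]
    - [[-0.2, 0, -0.25], 0, 0]
    - [[-0.2, 0, -0.25], 0, 0]
    - [[-0.2, 0, -0.25], 0, 0]
  only: "force"

```text
force: [-0.7, 0.2, -1.1]
grasp_force: 0.0
```

```bash
python3 w.py
python3 - <<'E'
from h import *
c=env.read_camera('wrist');cv2.imwrite('pics/w5.png',c['color'])
E
```

```text
t 10.0 rail xy -0.11484522195377464 -0.000942391747082602 tip z 0.12893884964513502 rot [1.79760631e+02 8.54834076e-02 9.73800174e+01] F [-0.7  0.2 -1.1] w 0.0003
```

View pics/w5.png

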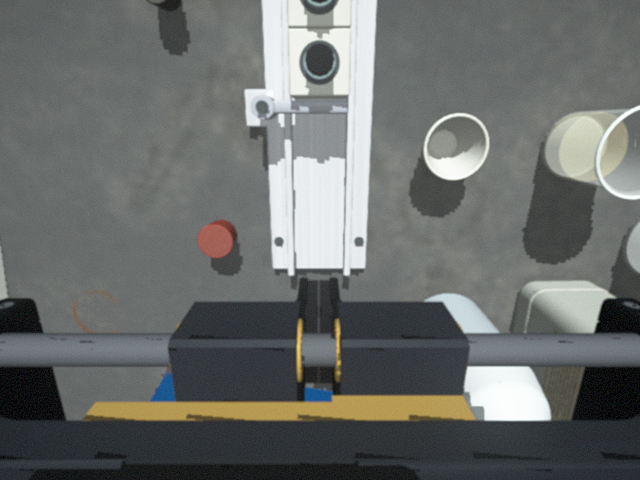

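The arm lies across the channel from (263,105) to (347,108), just behind the row at v≈95. The fingers are clear and the bystanders in view have not moved.

```bash
python3 -c "
from cell import env
print(env.sign_off())"
```

```text
the job is handed in; nothing more can be done
None
```

I pushed the row home against the end stop, closed the gate onto its stop and handed the job in at about 10 s of robot time; the hand-in returned no verdict.

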